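Send a carved corbel down the rocker chute against a quarter-turn stop

TASK

Set up the rocker chute and send the scroll corbel on towards sanding. First take the quarter-turn stop from its parking block, pass its crossbar right through the slot in the sloping landing, turn it a quarter turn so that it cannot be lifted out, and let go. Then lower the scroll corbel on to the outlet half of the rocker tray, pointing along the chute, and release it there without dropping it or pushing the tray, so that its own weight tips the tray and it slides down to rest against the stop while the empty tray swings back level; leave the turned foot, mallet and gouge where they are.

Things in the scene. Friction and masses are not known exactly. Their poses are not given: they have to be found in the camera images.
- chute: Gravity rocker chute on the bench: aluminium pipe frame (130 mm wide along x, 400 mm long along y) with a rocker tray and, below it, a sloping landing. Fixed. Origin on the bench straight under the tray's pivot rod, z up, -y = outlet direction (tray to landing, downhill). Pivot rod along x, 183 mm up; its bearing blocks at x = +-58 mm reach to 195 mm.
- tray (a joint): Tilt of the rocker tray about its pivot rod, rad: 0 = level, where a counterweight holds it; 0.52 = fully tipped, outlet end (-y) down. It swings freely: 0.3 N at its outlet edge or 0.5 N halfway out already tips it (a force stop will not feel it); emptied, it swings back level by itself within a second.
- tray_floor (a point): Point on the tray's floor straight above the pivot rod (195 mm up when level); turns with the tray, axes as the chute's when level. The floor runs from y = +60 mm (back wall 24 mm high) to y = -115 mm (open outlet edge), 80 mm wide between side lips 8 mm high. The corbel tips it when its centre is about 50 mm out (y = -50 mm); less than 35 mm out it may not.
- slot (a point): Centre of the slot, on the upper face of the landing, an 8 mm plywood plate sloping at 25 deg (0.436 rad): z square to the plate, y uphill, x across. Slot 35 mm long (x), 16 mm wide (y), open below, about 65 mm to the bench. The landing runs from y = +122 mm (under the tray's outlet) to -70 mm (open end), 80 mm wide between lips 14 mm high; wood slides on it.
- caddy: Light wooden parking block fixed on the bench, 78 x 64 x 34 mm (x, y, z), origin under its centre; a slot 35 mm along its x and 16 mm wide in its top holds the stop hanging loose, crossbar along the block's x.
- stop: Quarter-turn stop, 0.1 kg; hangs in the parking block. Origin: centre of the underside of its round black puck (44 mm dia, 24 high); z up. On the puck a flat wing grip, 34 mm long (x), 12 thick (y), z = 24 to 62 mm. Below it a steel shank (10 mm dia) and a crossbar 28 mm long (x), 9 wide (y), z = -13 to -22 mm. Passes a slot with the bar along it, holds with the bar across (90 deg, either way).
- stop_bar (a point): Centre of the stop's crossbar, 17.5 mm below the puck's underside; axes as the stop's.
- corbel: Scroll corbel of brown teak, about 0.13 kg, standing on the bench: a rectangular plinth 58 mm (x) x 84 mm (y) x 20 mm high, and on it a scroll 38 mm wide (x, flat parallel sides to grip) with a large round volute (centre y = +18 mm, top at z = 56 mm) and a small one (centre y = -26 mm, top at 46 mm). Origin under the plinth's centre, z up. Either end may lead down the chute.
- foot: Turned round bun foot of the same brown wood, 60 mm diameter, 64 mm high; a bystander standing near the corbel (they may have swapped places). Origin under its centre.
- mallet: Carver's round wooden mallet standing on its head, 90 mm diameter, 238 mm high; bystander. Origin under its centre.
- gouge: Carving gouge with wooden handle lying on the bench, 160 mm long along its y; bystander. Origin on the bench near its middle.

How it is judged:
By the outcome, as a careful person would: the job done as asked, in the order asked, and still so for the second after the job is handed in, with the robot touching nothing.
It also fails if it takes over 70 s, if anything falls off the work surface, if the arm or the gripper's body presses on something with over 40 N, if the wrist force passes 120 N, or if a joint passes its speed limit or range.

ROBOT

A 6-joint arm with a two-finger parallel gripper is mounted at the origin on the work surface. World frame = base frame: x ahead of the robot, y to its left, z up, the work surface at z = 0. Lengths are in m, angles in rad, forces in N, time in s.
With the tool pointing down it reaches from about 0.375 to 0.975 m from the base axis. Payload 3.8 kg.
Tool frame: the origin (TCP) lies on the centre line of the jaws, within the pads' length; the fingertips stand 14 mm ahead of it and the grasp point (between the pads) lies 5 mm behind it; z points along the fingers, y is the line along which they close (so a half turn about z gives the same grasp; the last joint's range is limited). The gripper opens to 85 mm and grips with 20 to 120 N. Pads are 22 mm wide; open, the fingers measure 114 mm over their backs; the gripper's body (76 mm by 85 mm) begins 54 mm behind the grasp point. The pads swing forward as they close: fully open they stand 13 mm farther back than shut.
Start: joints at [1.299, 0.264, 1.604, -0, 1.274, -0.037], TCP at [0.157, 0.656, 0.245] pointing down, gripper open.
Joint ranges: [-2.63, 2.63], [-0.94, 2.18], [0.31, 2.57], [-1.31, 4.45], [0, 2.66], [-2.55, 2.55]. Speed limits (rad/s): [2.57, 2.57, 3.14, 3.14, 3.14, 3.14].

INTERFACE

Orientations are given as a rotation vector (axis times angle).
In Python, from workcell import bot, eyes, spot_in gives the robot as it stands.
- The arm moves only by the tool carry_out, never from a script. Its argument "series" is text: rows parted by semicolons, each of 4 numbers parted by spaces: the shift along the world's x, y, z in m, then the turn about the world's z in degrees. In form: tx ty tz roll; .... A call has 1 to 20 rows; each row shifts and turns the commanded pose from where the row before left it; what a row does not reach is not made up. A row lasts 1/8 s, in which the tool goes at most 62.5 mm and 10.7 degrees, less where a joint would pass 70% of its speed; a pose out of reach is approached as far as the arm can. A call is refused whole if a number of a shift passes 0.0625 or a number of a turn 10.7, either way. A call with a gripper value outside its range is refused whole. "jaw" is the gripper command: -1 is shut, 1 is fully open, values between are in proportion, set as the call begins (left out, the last holds). The fingers move at their own pace and stop on an object; "grip_force" is the grip in N (left out, the last holds). Time passes only in rows, so rows that do not move let the fingers close. It gives the time, the measured TCP pose, the force, the opening and the grip force at its end, in the units of the state.
- bot.read_state(): the state, without advancing time (a new reading comes with each control period).
- eyes.read_camera(name): name is "side" or "top"; returns (picture, depth): 480x640x3 uint8, blue, green, red; 480x640 float32, m along the optical axis (not along the pixel's ray), 0 where there is no reading.
- eyes.get_calibration(name): a dict with "K" (3x3 intrinsics, pixels), "distortion" ([k1, k2, p1, p2, k3] as OpenCV has them; the pictures are not rectified), "position" and "rotation" of the camera in the world. Camera axes: x right, y down, z forward; pixel columns grow to the right and rows downward; lengths in m; the calibration is good to about 2 mm. A picture is of the moment at which its call begins. get_calibration takes no time and is no camera call.
- bot.finish_job(): hands the job in; it is judged then, once.
Trained networks look in the newest picture that a camera, given by its name, has taken for a name from the list of things; names that differ only in an ending like _2 or _b are one class to them, and where a whole thing is asked for, a point or a joint stands for the part that bears it (a point fixed in the world has none). Each returns a list of dicts, best first, with "score" (0 to 1); they miss things now and then, are a little off and sometimes report something else, mostly with a low value. They report only what shows in the picture. A call takes as long as a camera call.
- spot_in(camera, target): "rect" ([centre column, centre row, width, height] in pixels, round what is visible of it).
The state is a dict: "time": time; "q": joint angles; "joint_vel": joint speeds; "joint_torque": joint torques, N m; "tool_pos": TCP position; "tcp_rot": TCP orientation; "wrist_force": force on the tool from outside, world axes, zero at the start; "torque": the same for the moment, N m; "width": opening from 0.0 (shut) to 1.0 (fully open); "grip_force": force on a finger pad.
Only numpy, scipy, OpenCV 4.12 (cv2) and the standard library are available. Lean on these libraries where they do the work, as an engineer would, in place of code of your own. Each camera call takes 0.05 s, during which the arm holds its last target. There are 200 camera calls.

## Working session

There is one attempt and no reset: what is moved stays moved. The work goes in short steps, Python scripts to look and compute and a tool call to move; the robot and the scene stay as the last step left them, time stands still between calls to the robot, and variables do not carry over. Pictures are saved under pics/ and viewed, at most 10 in all, crops included, and the job is handed in when it is done.

Besides the shell and the picture viewer there is one more tool, called after "Emit:" as a command line: name --argument value ..., lists and objects as JSON in quotes. carry_out: Moves the arm, as the interface text tells. Its arguments: {"type":"object","properties":{"series":{"type":"string"},"jaw":{"type":"number"},"grip_force":{"type":"number"}},"required":["series"]}

```bash
mkdir -p pics; cat > h.py <<'E'
import numpy as np, cv2
from workcell import bot, eyes, spot_in
def snap(n):
    p,d=eyes.read_camera(n); return p,d,eyes.get_calibration(n)
def world(c,u,v,z):  # z depth
    K=np.array(c["K"]);D=np.array(c["distortion"])
    uv=np.stack([np.ravel(u),np.ravel(v)],1).astype(float)
    n=cv2.undistortPoints(uv.reshape(-1,1,2),K,D).reshape(-1,2)
    P=np.c_[n,np.ones(len(n))]*np.ravel(z)[:,None]
    R=rot(c); return P@R.T+np.array(c["position"])
def rot(c):
    R=np.array(c["rotation"],float)
    return R if R.shape==(3,3) else cv2.Rodrigues(R)[0]
def cloud(n):
    p,d,c=snap(n); v,u=np.mgrid[:480,:640]
    W=world(c,u,v,d).reshape(480,640,3); W[d==0]=np.nan
    return p,W,c
E
python3 - <<'E'
from h import *
for n in("side","top"):
    p,W,c=cloud(n); cv2.imwrite(f"pics/{n}0.png",p); np.save(f"{n}0.npy",W); print(n,c["position"],rot(c).round(2).tolist())
    for t in("chute","tray","caddy","stop","corbel","foot","mallet","gouge"):
        for r in spot_in(n,t)[:2]:
            u,v=map(int,r["rect"][:2]); print(t,round(r["score"],2),np.round(r["rect"]),W[min(v,479),min(u,639)].round(3))
print(bot.read_state())
E
```

```text
side [ 0.2831033  -0.49569321  0.64471659] [[0.92, -0.24, 0.31], [-0.39, -0.61, 0.69], [0.02, -0.76, -0.65]]
chute 0.72 [410. 316. 178. 263.] [ 0.594 -0.156  0.114]
tray 0.84 [394. 229. 103.  92.] [ 0.62  -0.042  0.195]
tray 0.28 [325. 398.  30.  40.] [ 0.425 -0.213  0.077]
caddy 0.66 [437. 347. 111. 144.] [ 0.615 -0.209  0.087]
caddy 0.58 [328. 419.  71.  65.] [ 0.425 -0.227  0.039]
stop 0.76 [324. 398.  30.  40.] [ 0.421 -0.214  0.078]
corbel 0.71 [250. 231.  28.  36.] [0.438 0.219 0.043]
foot 0.75 [266. 189.  23.  31.] [0.515 0.348 0.05 ]
mallet 0.68 [343. 178.  36.  99.] [0.648 0.203 0.137]
gouge 0.98 [265. 311.  16.  74.] [0.406 0.02  0.017]
top [0.35364316 0.0436934  1.20930155] [[-0.03, -0.98, 0.19], [-1.0, 0.02, -0.0], [-0.0, -0.19, -0.98]]
chute 0.83 [380. 211. 170.  80.] [ 0.597 -0.089  0.198]
chute 0.63 [421. 295.  44.  41.] [ 0.431 -0.194  0.054]
tray 0.73 [355. 203.  90.  45.] [ 0.615 -0.041  0.197]
caddy 0.76 [421. 296.  43.  41.] [ 0.43  -0.19   0.061]
caddy 0.15 [355. 203.  85.  44.] [ 0.613 -0.041  0.198]
stop 0.65 [424. 294.  14.  17.] [ 0.435 -0.199  0.062]
corbel 
[... 255 characters left out ...]
018]
{'time': 0.9, 'q': array([ 1.29909801e+00,  2.63902273e-01,  1.60396164e+00, -1.15148694e-05,
        1.27370122e+00, -3.68814855e-02]), 'joint_vel': array([-1.74701979e-03,  2.15793406e-03,  2.53614597e-04,  4.11742239e-04,
        2.93100244e-05, -5.81220088e-04]), 'joint_torque': array([-9.14182010e-05, -5.15038776e+01, -3.67734146e+01, -1.24909184e-04,
        4.74971457e-04, -1.14039901e-05]), 'tool_pos': array([0.15704564, 0.65649065, 0.24529894]), 'tcp_rot': array([3.67995562e-01, 3.11995012e+00, 4.00642018e-05]), 'wrist_force': array([-0.17762582, -0.54196214, -0.39210083]), 'torque': array([ 0.02876945, -0.0026352 ,  0.01351232]), 'grip_force': 0.0, 'width': 1.0034885102500088}
```

View pics/side0.png

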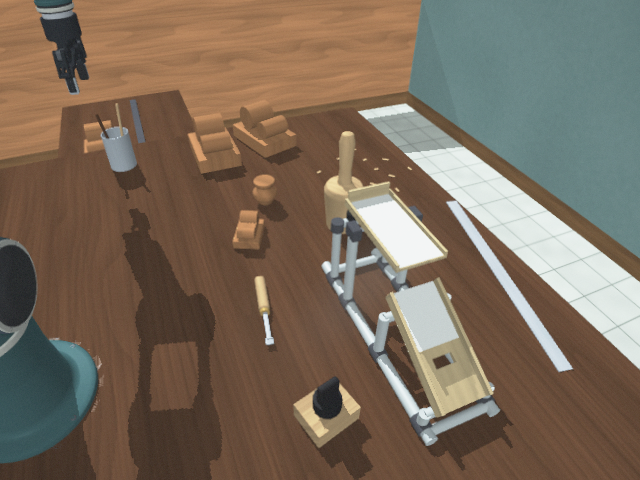

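View pics/top0.png

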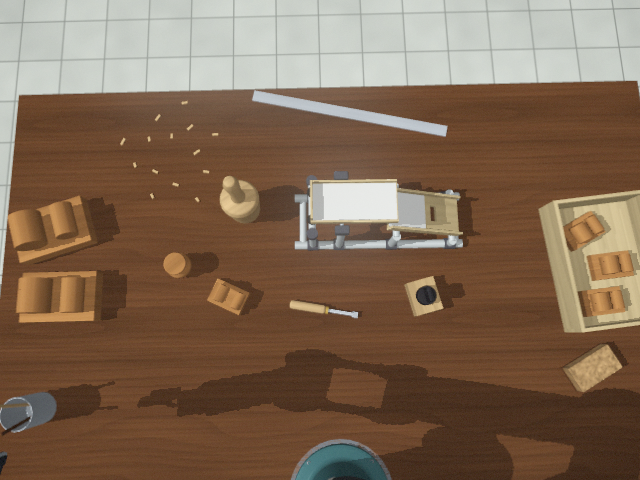

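The side view shows the caddy with the stop at (328,410), the corbel at (250,231), the foot at (264,190) and the slot at (443,360). In the top view the chute runs along world −y, with the slot near (434,213) and the corbel at (229,296).

```bash
python3 - <<'E'
from h import *
A=[]
T=cv2.imread("pics/top0.png");S=cv2.imread("pics/side0.png")
a=cv2.resize(T[175:325,200:480],None,fx=2.8,fy=2.8,interpolation=cv2.INTER_CUBIC)[:,:784]
cv2.imwrite("pics/topc.png",a)
b=cv2.resize(S[270:450,280:510],None,fx=3.3,fy=3.3,interpolation=cv2.INTER_CUBIC)[:598]
cv2.imwrite("pics/sidec.png",b)
for n,im in(("top",T),("side",S)):
    W=np.load(n+"0.npy"); c=eyes.get_calibration(n)
    X,Y,Z=W[...,0],W[...,1],W[...,2]
    hsv=cv2.cvtColor(im,cv2.COLOR_BGR2HSV)
    def rect(m,l):
        m=cv2.morphologyEx(m.astype(np.uint8),cv2.MORPH_OPEN,np.ones((2,2)))
        k,lab,st,ce=cv2.connectedComponentsWithStats(m)
        if k<2: print(n,l,"none");return
        i=1+st[1:,4].argmax(); P=W[lab==i]; r=cv2.minAreaRect(P[:,:2].astype(np.float32)*1000)
        print(n,l,len(P),"rect",np.round(r[0],1),np.round(r[1],1),round(r[2],1),"medz",np.median(P[:,2]).round(4),"mean",P.mean(0).round(4))
    near=lambda x,y,r:(np.hypot(X-x,Y-y)<r)
    rect(near(.62,-.04,.13)&(Z>.18)&(Z<.215)&(hsv[...,1]<50),"trayfloor")
    rect(near(.62,-.04,.14)&(Z>.18)&(Z<.24),"tray all")
    rect(near(.43,-.195,.07)&(Z>.026)&(Z<.042)&(hsv[...,2]>90),"caddytop")
    rect(near(.43,-.195,.07)&(Z>.05)&(Z<.07),"puck")
    rect(near(.43,-.195,.07)&(Z>.075),"wing")
    rect(near(.438,.235,.08)&(Z>.006),"corbel")
    rect(near(.438,.235,.08)&(Z>.03),"scroll")
    rect(near(.438,.235,.08)&(Z>.047),"bigvol")
    # landing plane
    m=near(.617,-.2,.05)&(Z>.05)&(Z<.14)&(hsv[...,2]>100)
    P=W[m]
    for _ in range(6):
        co=np.linalg.lstsq(np.c_[P[:,:2],np.ones(len(P))],P[:,2],rcond=None)[0]
        r=P[:,2]-P[:,:2]@co[:2]-co[2]; P=P[abs(r)<max(.003,1.5*r.std())]
    print(n,"landing z=",co.round(4),len(P),"slope",np.degrees(np.arctan(np.hypot(*co[:2]))).round(1))
    np.save(n+"pl.npy",co)
E
```

```text
top trayfloor 3123 rect [614.7 -54.3] [ 32.2 212.2] 23.6 medz nan mean [nan nan nan]
top tray all 4107 rect [636.1 -44.8] [106.  178.2] 56.5 medz nan mean [nan nan nan]
top caddytop 634 rect [ 432.1 -213.4] [77.7 72.3] 17.7 medz nan mean [nan nan nan]
top puck 143 rect [ 423.4 -200.7] [43.5 25.8] 31.8 medz 0.0588 mean [ 0.4252 -0.1982  0.0589]
top wing 112 rect [ 429.9 -213.2] [33.9 26.9] 16.3 medz 0.0952 mean [ 0.4287 -0.2076  0.0886]
top corbel 907 rect [439.9 250.2] [84.3 57.7] 63.9 medz nan mean [nan nan nan]
top scroll 555 rect [439.5 248.2] [73.9 36.9] 65.1 medz nan mean [nan nan nan]
top bigvol 218 rect [447.3 265. ] [32.4 40.9] 58.6 medz 0.0534 mean [0.4474 0.2636 0.0522]
top landing z= [0.0099 0.4717 0.1807] 999 slope 25.3
side trayfloor 3211 rect [621.9 -41.5] [176.5  81. ] 86.8 medz nan mean [nan nan nan]
side tray all 5142 rect [726.7 111.9] [476.9 153.9] 56.7 medz nan mean [nan nan nan]
side caddytop 1300 rect [ 439.7 -207.8] [92.9 58.9] 12.8 medz nan mean [nan nan nan]
side puck 472 rect [ 434.2 -210.9] [36.  49.3] 83.7 medz nan mean [nan nan nan]
side wing 321 rect [ 447.4 -186.9] [82.7  7.9] 39.3 medz nan mean [nan nan nan]
side corbel 888 rect [465.7 262. ] [138.4  51.4] 51.0 medz nan mean [nan nan nan]
side scroll 488 rect [461.3 270.9] [133.2  31.6] 58.1 medz nan mean [nan nan nan]
side bigvol 151 rect [466.7 290.8] [93.7 33.6] 61.8 medz 0.0522 mean [0.4514 0.259  0.0511]
side landing z= [0.0084 0.475  0.1823] 2617 slope 25.4
```

View pics/topc.png

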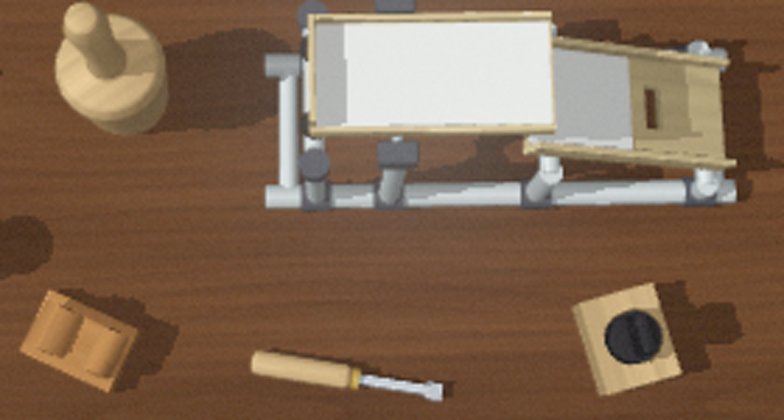

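View pics/sidec.png

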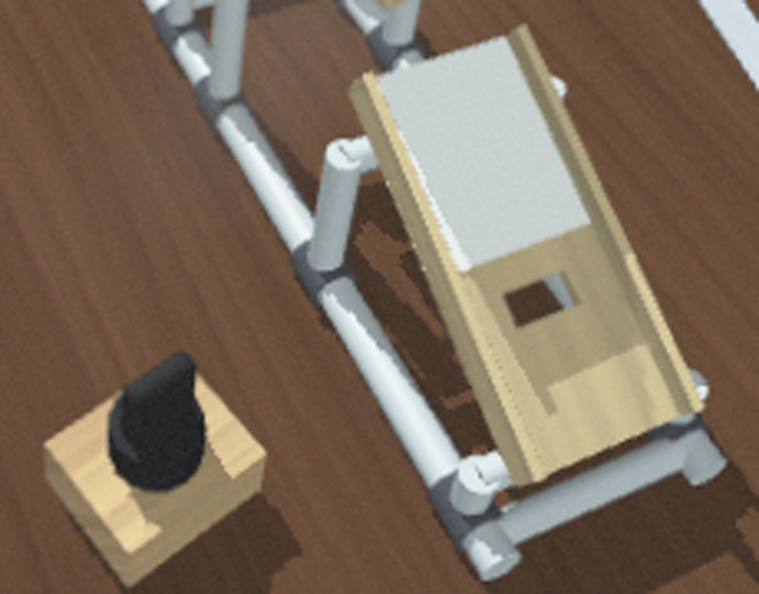

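Slot corners are at about (430–435, 206–221) in the top view and (432–456, 352–369) in the side view. The wing lies along the caddy's x, at about +16°. I'll compute the poses more cleanly.

```bash
python3 - <<'E'
from h import *
def onplane(c,uv,co):
    uv=np.array(uv,float); a=world(c,uv[:,0],uv[:,1],np.ones(len(uv))); o=np.array(c["position"]); d=a-o
    n=np.array([-co[0],-co[1],1]); t=(co[2]-n@o)/(d@n); return o+d*t[:,None]
cor={"top":[(645,88),(658,88),(658,128),(646,128)],"side":[(503,295),(567,272),(580,302),(516,328)]}
for n in("top","side"):
    c=eyes.get_calibration(n); s,o=((2.8,(200,175)) if n=="top" else (3.3,(280,270)))
    uv=np.array(cor[n])/s+o
    P=onplane(c,uv,np.load(n+"pl.npy")); print(n,"slot",(P*1000).round(1).tolist(),(P.mean(0)*1000).round(1))
    im=cv2.imread(f"pics/{n}0.png"); W=np.load(n+"0.npy"); X,Y,Z=W[...,0],W[...,1],W[...,2]; hsv=cv2.cvtColor(im,cv2.COLOR_BGR2HSV)
    ok=~np.isnan(Z)
    def rect(m,l):
        m=(m&ok).astype(np.uint8); k,lab,st,ce=cv2.connectedComponentsWithStats(m)
        P=W[lab==1+st[1:,4].argmax()]; lo,hi=np.percentile(P[:,2],[2,98]); r=cv2.minAreaRect(P[:,:2].astype(np.float32)*1000)
        print(n,l,len(P),np.round(r[0],1),np.round(r[1],1),round(r[2],1),"z",lo.round(4),np.median(P[:,2]).round(4),hi.round(4),"mean",P.mean(0).round(4))
    near=lambda x,y,r:(np.hypot(X-x,Y-y)<r)
    rect(near(.62,-.04,.14)&(Z>.185)&(Z<.205)&(hsv[...,1]<40),"floor")
    rect(near(.43,-.205,.06)&(Z>.085),"wingtop")
    rect(near(.43,-.205,.06)&(Z>.03)&(Z<.038)&(hsv[...,2]>110),"caddytop")
    rect(near(.44,.248,.06)&(Z>.008),"corbel"); rect(near(.44,.248,.06)&(Z>.03),"scroll")
    # wing-top pixels by plane z=.096 : black mask extents
    m=(hsv[...,2]<60)&near(.43,-.205,.06)&(Z>.05)
    v,u=np.nonzero(m); print("black px",u.min(),u.max(),v.min(),v.max())
    # landing direction: plane gradient yaw
E
```

```text
top slot [[630.1, -222.6, 81.9], [631.2, -234.6, 76.3], [597.4, -232.1, 77.1], [596.5, -221.0, 82.3]] [ 613.8 -227.6   79.4]
top floor 3082 [617.4 -41. ] [174.   81.3] 89.3 z 0.1924 0.196 0.2002 mean [ 0.6175 -0.04    0.1961]
top wingtop 98 [ 430.8 -205.5] [33.5 12.8] 8.7 z 0.0861 0.0959 0.1009 mean [ 0.4309 -0.205   0.0952]
top caddytop 567 [ 431.1 -205.9] [78.2 64.9] 13.5 z 0.0304 0.0348 0.0378 mean [ 0.4302 -0.204   0.0346]
top corbel 904 [442.8 251.9] [88. 58.] 64.2 z 0.0154 0.0422 0.0574 mean [0.4403 0.2465 0.0369]
top scroll 557 [441.1 248.5] [73.5 39.5] 65.0 z 0.037 0.0459 0.0582 mean [0.4407 0.2472 0.0473]
black px 417 435 286 304
side slot [[598.6, -222.4, 81.7], [633.8, -223.5, 81.5], [633.4, -236.6, 75.3], [597.9, -236.4, 75.1]] [ 615.9 -229.7   78.4]
side floor 3171 [618.4 -39.7] [176.9  82.7] 89.2 z 0.1942 0.1958 0.1974 mean [ 0.6202 -0.0467  0.1958]
side wingtop 241 [ 431.  -207.3] [32.7 12.4] 16.5 z 0.0861 0.0957 0.0984 mean [ 0.4303 -0.2085  0.0943]
side caddytop 1224 [ 432.  -205.9] [79.4 65.7] 13.5 z 0.0311 0.035 0.0372 mean [ 0.4263 -0.216   0.0349]
side corbel 874 [442. 247.] [84.  56.3] 64.1 z 0.0092 0.0366 0.0565 mean [0.4404 0.235  0.0334]
side scroll 491 [442.1 246.8] [74.9 36.9] 64.0 z 0.0316 0.0442 0.0567 mean [0.4407 0.2409 0.0451]
black px 313 341 378 414
```

Emit:
carry_out --series "0.0347 -0.0508 0.005 -9.6;0.0347 -0.0508 0.005 -9.6;0.0347 -0.0508 0.005 -9.6;0.0347 -0.0508 0.005 -9.6;0.0347 -0.0508 0 -9.6;0.0347 -0.0508 0 -9.6;0.0347 -0.0508 0 -9.6;0.0035 -0.0562 0 -9.6;0.0035 -0.0562 0 -9.6;0.0035 -0.0562 -0.01 -9.6;0.0035 -0.0562 -0.015 -9.6;0.0035 -0.0562 -0.015 -9.6;0.0035 -0.0562 -0.015 -9.6;0.0035 -0.0562 -0.015 -9.6;0.0035 -0.0562 -0.015 -9.6;0.0035 -0.0562 -0.015 -9.6;0 0 0 0;0 0 0 0" --jaw -0.06

```text
time: 3.15
tool_pos: [0.4312, -0.2048, 0.1652]
tcp_rot: [-3.121, -0.354, 0.0]
wrist_force: [0.1, -0.1, -0.2]
width: 0.47
grip_force: 0.0
```

```bash
python3 - <<'E'
from h import *
p,W,c=cloud("side")
cv2.imwrite("pics/s1.png",cv2.resize(p[250:450,230:430],None,fx=3,fy=3,interpolation=cv2.INTER_CUBIC))
E
```

```text
(no output)
```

View pics/s1.png

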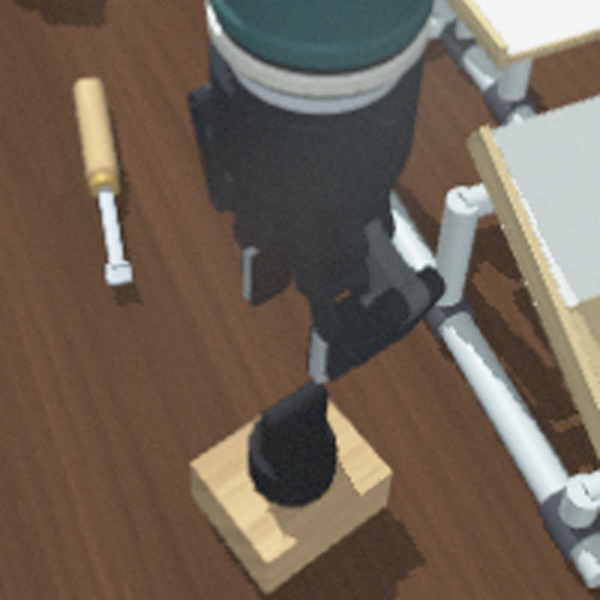

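The open fingers, pads at (262,275) and (318,355) in the crop, sit either side of the wing line above the stop at (292,450). Next I'll descend and grip.

Emit:
carry_out --series "0 -0.0015 -0.03 0;0 0 -0.03 0;0 0 -0.02 0;0 0 -0.007 0;0 0 0 0"

```text
time: 3.82
tool_pos: [0.4317, -0.2055, 0.0786]
tcp_rot: [-3.121, -0.357, -0.0]
wrist_force: [0.2, 0.0, 0.9]
width: 0.472
grip_force: 0.0
```

Emit:
carry_out --series "0 0 0 0;0 0 0 0;0 0 0 0;0 0 0 0;0 0 0 0" --jaw -1 --grip_force 40

```text
time: 4.45
tool_pos: [0.4323, -0.2067, 0.0794]
tcp_rot: [3.121, 0.354, 0.003]
wrist_force: [-0.6, 1.9, 4.7]
width: 0.132
grip_force: 44.8
```

Emit:
carry_out --series "0 0 0.03 0;0 0 0.05 0;0 0 0.05 0;0.045 -0.006 0 -4;0.045 -0.006 0 -4;0.045 -0.006 0 -4;0.0484 -0.004 -0.01 -1.8;0 0 -0.01 0;0 0 0 0;0 0 0 0"

```text
time: 5.7
tool_pos: [0.6136, -0.2284, 0.1882]
tcp_rot: [-3.141, 0.024, 0.002]
wrist_force: [-0.3, 0.0, -0.6]
width: 0.136
grip_force: 43.8
```

```bash
python3 - <<'E'
from h import *
for n in("side","top"):
    p,W,c=cloud(n); np.save(n+"1.npy",W); cv2.imwrite(f"pics/{n}_1.png",p)
    for r in spot_in(n,"stop")[:2]: print(n,r)
s=bot.read_state(); print(s["tool_pos"],s["tcp_rot"],s["width"],s["grip_force"])
p=cv2.imread("pics/side_1.png")
cv2.imwrite("pics/s2.png",cv2.resize(p[230:430,340:540],None,fx=3,fy=3,interpolation=cv2.INTER_CUBIC))
E
```

```text
side {'rect': [454.1, 325.2, 37.1, 42.2], 'score': 0.71}
top {'rect': [434.6, 210.1, 3.1, 11.9], 'score': 0.5}
[ 0.61452912 -0.22862834  0.18934308] [ 3.14094296e+00 -2.39139737e-02  2.01308767e-03] 0.13214633437033232 43.78710150718689
```

View pics/s2.png

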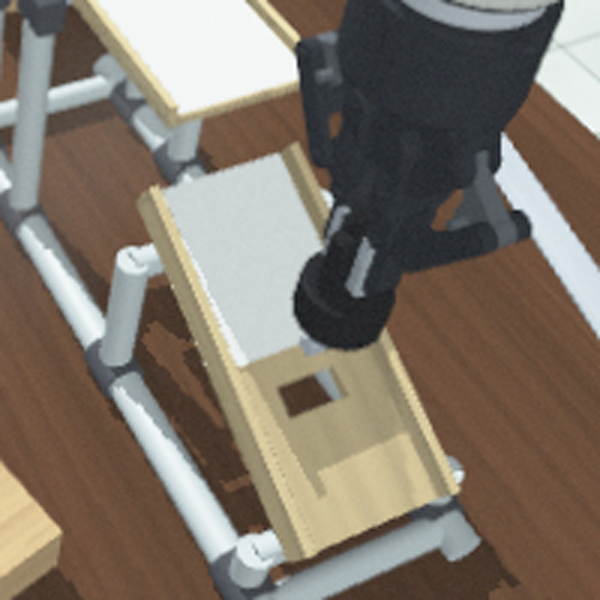

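The stop hangs above the landing. In the full image the puck spans columns 437.7–471, its bottom is at row about 346.7, and the light bar end is at (444,344.7). I'll compare this with the predicted projection to find the grasp offset.

```bash
python3 - <<'E'
from h import *
c=eyes.get_calibration("side"); K=np.array(c["K"]);D=np.array(c["distortion"]);R=rot(c);t=-R.T@np.array(c["position"])
def proj(P): return cv2.projectPoints(np.array(P,float),cv2.Rodrigues(R.T)[0],t,K,D)[0].reshape(-1,2)
T=np.array([.61453,-.22863,.18934]); th=np.linspace(0,2*np.pi,90)
def pk(dx,dy,dz):
    o=T+[dx,dy,-.0454+dz]
    q=np.r_[[[o[0]+.022*np.cos(a),o[1]+.022*np.sin(a),o[2]+h] for a in th for h in(0,.024)]]
    p=proj(q); e=proj([o+[-.014,y,z] for y in(-.0045,.0045) for z in(-.013,-.022)])
    return np.r_[p[:,0].min(),p[:,0].max(),p[:,1].max(),e.mean(0)].round(1)
for d in((0,0,0),(.005,0,0),(0,.005,0),(0,0,.005)): print(d,pk(*d))
cs=np.array([[432.4,359.4],[451.8,352.4],[455.8,361.5],[436.4,369.4]])
s=[proj([np.array([.6155,-.229,.079])+d])[0].round(1).tolist() for d in(np.zeros(3),)]; print("slot c",s,cs.mean(0))
p=cv2.imread("pics/side_1.png"); g=p[300:352,425:480].max(2); print([ "".join("#" if x<55 else "." for x in r) for r in g[::4]])
r0=[(425+np.nonzero(p[v,425:480].max(1)<60)[0])[[0,-1]].tolist() for v in range(318,346,3)]; print(r0)
E
```

```text
(0, 0, 0) [437.1 472.6 347.1 442.  344.7]
(0.005, 0, 0) [440.  475.5 345.9 444.9 343.5]
(0, 0.005, 0) [435.1 470.4 344.3 440.  342. ]
(0, 0, 0.005) [437.8 473.6 345.  442.7 342.6]
slot c [[443.7, 360.1]] [444.1   360.675]
['.................................###########...#..#...#', '..............................################..#######', '...........................#.#.#######.#####.##########', '.........................#########......####.##########', '....................#############.......####.#####.####', '....................############.......###.##..#.......', '..................############.......####.#..#.........', '.............#####.#############.....#########.........', '.............##########.#####################..........', '...............#############################...........', '..................########################.............', '.......................###############.................', '.......................................................']
[[443, 479], [442, 473], [440, 472], [439, 470], [438, 470], [438, 469], [439, 468], [441, 466], [444, 465], [450, 460]]
```

Emit:
carry_out --series "0.0018 0.0005 -0.02 0;0 0 -0.015 0;0 0 0 0;0 0 0 0"

```text
time: 6.4
tool_pos: [0.6165, -0.2278, 0.1527]
tcp_rot: [-3.141, 0.023, 0.001]
wrist_force: [0.5, -0.1, -0.7]
width: 0.132
grip_force: 43.8
```

Emit:
carry_out --series "0 0 -0.004 0;0 0 -0.004 0;0 0 0 0;0 0 0 0"

```text
time: 6.9
tool_pos: [0.6167, -0.2279, 0.1454]
tcp_rot: [-3.141, 0.023, -0.0]
wrist_force: [0.1, -0.6, -1.3]
width: 0.129
grip_force: 43.8
```

Emit:
carry_out --series "0 0 -0.003 0;0 0 -0.002 0;0 0 0 0;0 0 0 0"

```text
time: 7.4
tool_pos: [0.6166, -0.228, 0.1402]
tcp_rot: [-3.141, 0.023, 0.0]
wrist_force: [-0.1, -1.1, -0.7]
width: 0.131
grip_force: 43.8
```

Emit:
carry_out --series "0 0 -0.002 0;0 0 -0.002 0;0 0 0 0;0 0 0 0"

```text
time: 7.9
tool_pos: [0.6166, -0.2279, 0.1363]
tcp_rot: [-3.141, 0.023, 0.0]
wrist_force: [-0.2, -0.3, -1.2]
width: 0.13
grip_force: 43.8
```

Emit:
carry_out --series "0 0 -0.0015 0;0 0 -0.0015 0;0 0 0 0"

```text
time: 8.28
tool_pos: [0.6168, -0.228, 0.1335]
tcp_rot: [3.141, -0.023, 0.001]
wrist_force: [0.3, -1.1, -0.1]
width: 0.128
grip_force: 44.0
```

Emit:
carry_out --series "0 0 -0.0015 0;0 0 0 0;0 0 0 0"

```text
time: 8.65
tool_pos: [0.6172, -0.2283, 0.133]
tcp_rot: [3.141, -0.023, 0.002]
wrist_force: [-1.0, -1.2, 5.4]
width: 0.131
grip_force: 44.7
```

Emit:
carry_out --series "0 0 -0.0015 0;0 0 0 0;0 0 0 0"

```text
time: 9.02
tool_pos: [0.6174, -0.2285, 0.1327]
tcp_rot: [3.14, -0.023, 0.003]
wrist_force: [-3.2, -0.1, 10.2]
width: 0.133
grip_force: 45.5
```

Emit:
carry_out --series "0 0 0.001 0;0 0 0 0;0 -0.003 0 0;0 -0.003 0 0;0 -0.003 -0.001 0;0 -0.003 -0.001 0;0 -0.003 -0.001 0;0 -0.003 0 0;0 -0.003 0 0;0 -0.003 0 0;0 -0.002 0 0;0 0 0 0;0 0 0 0" --jaw -0.3

```text
time: 10.65
tool_pos: [0.6166, -0.2539, 0.1283]
tcp_rot: [-3.141, 0.023, -0.0]
wrist_force: [0.3, -0.5, -0.6]
width: 0.35
grip_force: 0.0
```

```bash
python3 - <<'E'
from h import *
p,W,c=cloud("side"); cv2.imwrite("pics/side_2.png",p)
cv2.imwrite("pics/s3.png",cv2.resize(p[250:430,360:540],None,fx=3.3,fy=3.3,interpolation=cv2.INTER_CUBIC))
E
```

```text
(no output)
```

View pics/s3.png

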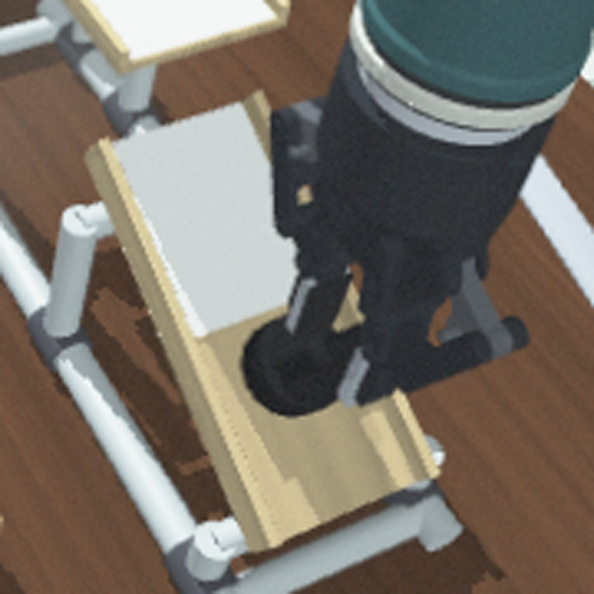

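The puck now lies flat on the landing, centred at about (451,361), with the wing between the loose fingers. I'll turn it like a wrench, narrowing the jaw as I go.

Emit:
carry_out --series "0 0 0 8;0 0 0 8;0 0 0 8;0 0 0 8;0 0 0 0" --jaw -0.42 --grip_force 20

```text
time: 11.32
tool_pos: [0.6165, -0.2537, 0.1282]
tcp_rot: [-3.027, -0.841, 0.0]
wrist_force: [-0.9, 0.1, 0.2]
width: 0.292
grip_force: 0.2
```

Emit:
carry_out --series "0 0 0 8;0 0 0 8;0 0 0 8;0 0 0 6;0 0 0 0" --jaw -0.5

```text
time: 11.95
tool_pos: [0.6165, -0.2538, 0.1282]
tcp_rot: [-2.707, -1.593, 0.0]
wrist_force: [-0.3, 0.7, -0.3]
width: 0.249
grip_force: 0.3
```

Emit:
carry_out --series "0 0 0 8;0 0 0 8;0 0 0 8;0 0 0 4;0 0 0 0" --jaw -0.58

```text
time: 12.58
tool_pos: [0.6166, -0.2539, 0.1282]
tcp_rot: [-2.242, -2.201, 0.0]
wrist_force: [-1.1, 0.3, -0.1]
width: 0.214
grip_force: 0.3
```

Emit:
carry_out --series "0 0 0 0;0 0 0 0;0 0 0 0;0 0 0 0" --jaw -1

```text
time: 13.08
tool_pos: [0.6167, -0.2539, 0.1283]
tcp_rot: [2.238, 2.204, 0.0]
wrist_force: [-0.0, 0.7, -0.1]
width: 0.136
grip_force: 25.6
```

```bash
python3 - <<'E'
from h import *
p,W,c=cloud("side"); cv2.imwrite("pics/side_3.png",p)
cv2.imwrite("pics/s4.png",cv2.resize(p[250:430,360:540],None,fx=3.3,fy=3.3,interpolation=cv2.INTER_CUBIC))
E
```

```text
(no output)
```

View pics/s4.png

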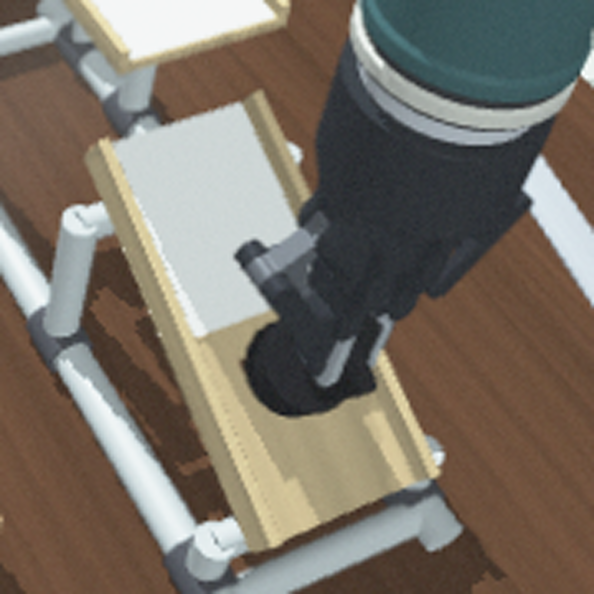

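The wing now lies along the slope, gripped flat at 12 mm, so the bar is across the slot. I'll release, rise, and go above the corbel.

Emit:
carry_out --series "0 0 0 0;0 0 0 0;0 0 0 0;0 0 0.02 0;0 0 0.05 0;0 0 0.055 0;0 0 0.05 0;-0.0175 0.0501 0 -2.5;-0.0175 0.0501 0 -2.5;-0.0175 0.0501 0 -2.5;-0.0175 0.0501 0 -2.5;-0.0175 0.0501 0 -2.5;-0.0175 0.0501 0 -2.5;-0.0175 0.0501 -0.03 -2.5;-0.0175 0.0501 -0.03 -2.5;-0.0175 0.0501 -0.04 -2.5;-0.0175 0.0501 -0.04 -2.5;0 0 0 0;0 0 0 0" --jaw 0

```text
time: 15.5
tool_pos: [0.4445, 0.2414, 0.1696]
tcp_rot: [2.66, 1.67, 0.003]
wrist_force: [0.1, 0.3, 0.2]
width: 0.5
grip_force: 0.0
```

```bash
python3 - <<'E'
from h import *
p,W,c=cloud("side"); q,V,c2=cloud("top")
a=cv2.resize(p[300:400,390:510],None,fx=4,fy=4,interpolation=cv2.INTER_CUBIC)
b=cv2.resize(q[180:280,390:480],None,fx=3,fy=4,interpolation=cv2.INTER_CUBIC)
cv2.imwrite("pics/s5.png",np.hstack([a,b]))
for n,W in(("side",W),("top",V)):
    for r in spot_in(n,"stop")[:1]: print(n,r)
    X,Y,Z=W[...,0],W[...,1],W[...,2]; pic=p if n=="side" else q
    m=(np.hypot(X-.442,Y-.2475)<.06)&(Z>.03)&(Z<.065); P=W[m]; print(n,"scroll",len(P),cv2.minAreaRect(P[:,:2].astype(np.float32)*1000))
    m=(np.hypot(X-.616,Y+.245)<.06)&(pic.max(2)<60)&(Z>.07); P=W[m]; print(n,"stop",len(P),P.mean(0),np.percentile(P,[2,98],axis=0).round(3).tolist())
    m=(np.hypot(X-.617,Y+.05)<.1)&(Z>.17)&(Z<.21)&(pic.min(2)>150); P=W[m]; print("floor",np.median(P[:,2]))
E
```

```text
side {'rect': [451.0, 358.4, 37.6, 32.1], 'score': 0.79}
side scroll 489 ((443.2345275878906, 248.09507751464844), (78.76006317138672, 36.767269134521484), 63.72651672363281)
side stop 880 [ 0.60888019 -0.24650144  0.10906359] [[0.596, -0.269, 0.08], [0.621, -0.223, 0.139]]
floor 0.19591044304570082
top {'rect': [440.9, 211.3, 24.5, 19.8], 'score': 0.64}
top scroll 202 ((440.19854736328125, 223.60304260253906), (53.988834381103516, 30.233434677124023), 22.202096939086914)
top stop 375 [ 0.61282422 -0.23639058  0.10899013] [[0.596, -0.267, 0.087], [0.633, -0.215, 0.138]]
floor 0.19615095361090829
```

View pics/s5.png

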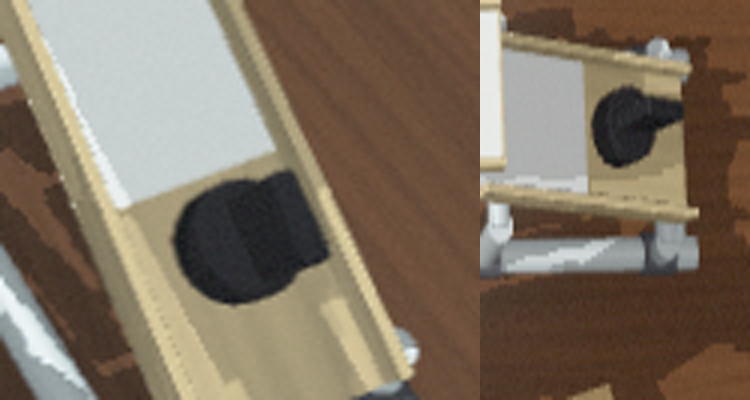

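The stop sits flat in the slot with its wing pointing down the slope (side crop about (250,240), top crop about (635,120)), and the tray is level at 0.196. Next is the corbel.

Emit:
carry_out --series "0.004 0.008 -0.03 0;0 0 -0.03 0;0 0 -0.02 0;0 0 0 0;0 0 0 0" --jaw 0.5

```text
time: 16.32
tool_pos: [0.4489, 0.2491, 0.0894]
tcp_rot: [2.663, 1.667, 0.003]
wrist_force: [0.4, -0.4, 0.6]
width: 0.751
grip_force: 0.0
```

Emit:
carry_out --series "-0.0034 0.006 -0.01 0;0 0 -0.02 0;0 0 -0.019 0;0 0 0 0;0 0 0 0"

```text
time: 16.95
tool_pos: [0.4448, 0.2556, 0.0397]
tcp_rot: [2.662, 1.668, 0.002]
wrist_force: [0.1, 0.2, 0.7]
width: 0.752
grip_force: 0.0
```

Emit:
carry_out --series "0 0 0 0;0 0 0 0;0 0 0 0;0 0 0 0;0 0 0 0" --jaw -1 --grip_force 30

```text
time: 17.58
tool_pos: [0.4453, 0.2556, 0.0401]
tcp_rot: [2.662, 1.668, 0.003]
wrist_force: [0.4, -0.0, 6.4]
width: 0.443
grip_force: 32.4
```

Emit:
carry_out --series "0 0 0.02 0;0 0 0.05 0;0 0 0.06 0;0 0 0.06 0;0 0 0.06 0;0.0246 -0.0453 0.01 3.57;0.0246 -0.0453 0.01 3.57;0.0246 -0.0453 0 3.57;0.0246 -0.0453 0 3.57;0.0246 -0.0453 0 3.57;0.0246 -0.0453 0 3.57;0.0246 -0.0453 0 3.57;0 0 0 0;0 0 0 0;0 0 0 0"

```text
time: 19.45
tool_pos: [0.6159, -0.0608, 0.3087]
tcp_rot: [-2.236, -2.205, 0.0]
wrist_force: [-0.1, -0.1, -1.0]
width: 0.434
grip_force: 31.6
```

```bash
python3 - <<'E'
from h import *
p,W,c=cloud("side"); cv2.imwrite("pics/s6.png",cv2.resize(p[80:280,300:500],None,fx=3,fy=3,interpolation=cv2.INTER_CUBIC)[:600])
s=bot.read_state();print(s["tool_pos"],s["tcp_rot"],s["wrist_force"])
E
```

```text
[ 0.61597221 -0.0607378   0.30899421] [-2.23629493e+00 -2.20581753e+00  7.31365781e-05] [ 0.50687251  0.77876535 -0.74999638]
```

View pics/s6.png

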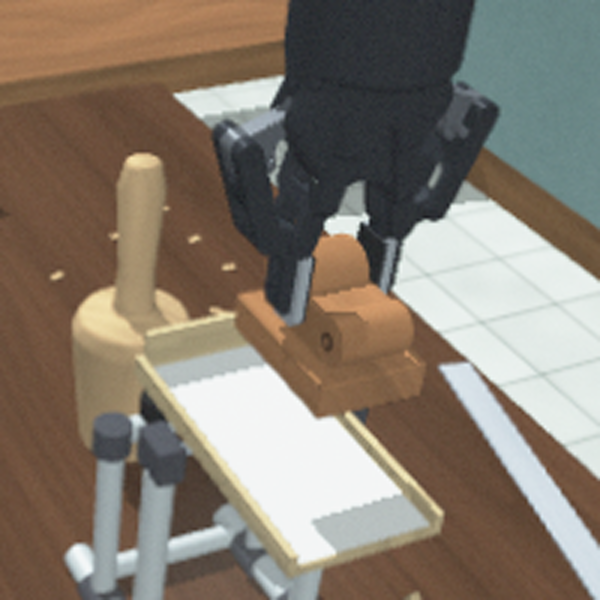

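The corbel is held level and in line with the tray. The plinth's lower front corners are at full-image (406.7,219) and about (441,211.5). I'll check them against the projection.

```bash
python3 - <<'E'
from h import *
c=eyes.get_calibration("side"); K=np.array(c["K"]);D=np.array(c["distortion"]);R=rot(c);t=-R.T@np.array(c["position"])
proj=lambda P: cv2.projectPoints(np.array(P,float),cv2.Rodrigues(R.T)[0],t,K,D)[0].reshape(-1,2).round(1).tolist()
o=np.array([.616,-.0607-.008,.309-.0401])
cs=[(-.029,-.042,0),(.029,-.042,0),(-.029,-.042,.02),(.029,-.042,.02),(-.029,.042,.02)]
print(proj([o+np.array(q) for q in cs])); print(proj([o+np.array(cs[0])+d for d in np.eye(3)*.003]))
print(proj([(.618+sx*.040+y*.0135+.0005,y,.196) for y in(-.128,) for sx in(-1,1)]))
E
```

```text
[[405.8, 221.8], [440.2, 212.5], [408.0, 210.3], [443.0, 201.2], [378.0, 178.7]]
[[407.6, 221.3], [404.7, 220.5], [406.1, 220.1]]
[[398.6, 269.0], [443.6, 255.1]]
```

```bash
python3 - <<'E'
from h import *
p,W,c=cloud("side"); X,Y,Z=W[...,0],W[...,1],W[...,2]
hsv=cv2.cvtColor(p,cv2.COLOR_BGR2HSV)
m=(hsv[...,0]<20)&(hsv[...,1]>110)&(hsv[...,2]>70)&(np.hypot(X-.616,Y+.069)<.075)&(Z>.24)&(Z<.35)
for u in range(374,448,6):
    v=np.nonzero(m[:,u])[0]; 
    if len(v): print(u,v.min(),v.max(),W[v.max()-1,u].round(3))
# left plinth side face x~-29mm: bottom edge heights by y
P=W[m&(X<.592)]
for a in np.arange(-.115,-.02,.012):
    q=P[(P[:,1]>=a)&(P[:,1]<a+.012)]
    if len(q)>5: print(a.round(3),np.percentile(q[:,2],[3,97]).round(4),len(q))
P=W[m&(Y<-.1)]; print("front",np.percentile(P,[2,50,98],axis=0).round(4).tolist())
E
```

```text
380 178 189 [ 0.589 -0.033  0.276]
386 177 195 [ 0.588 -0.051  0.277]
392 186 202 [ 0.588 -0.069  0.276]
398 189 209 [ 0.587 -0.088  0.277]
404 164 216 [ 0.587 -0.104  0.276]
410 159 217 [ 0.594 -0.109  0.276]
416 158 215 [ 0.604 -0.109  0.276]
422 167 214 [ 0.614 -0.109  0.276]
428 178 214 [ 0.624 -0.11   0.273]
434 181 212 [ 0.635 -0.109  0.273]
440 199 209 [ 0.644 -0.109  0.276]
-0.115 [0.2732 0.2897] 54
-0.103 [0.2758 0.2898] 57
-0.091 [0.276  0.2898] 54
-0.079 [0.2753 0.2899] 53
-0.067 [0.2747 0.29  ] 54
-0.055 [0.2746 0.2901] 55
-0.043 [0.2744 0.2893] 46
-0.031 [0.2749 0.2902] 17
front [[0.5871, -0.1102, 0.2727], [0.6143, -0.1061, 0.2893], [0.6423, -0.1005, 0.313]]
```

Emit:
carry_out --series "0.001 0 -0.02 0;0 0 -0.02 0;0 0 -0.015 0;0 0 -0.008 0;0 0 -0.004 0;0 0 0 0;0 0 0 0;0 0 0 0"

```text
time: 20.55
tool_pos: [0.6179, -0.0621, 0.2428]
tcp_rot: [2.237, 2.204, 0.001]
wrist_force: [0.1, -0.3, -1.1]
width: 0.435
grip_force: 31.5
```

```bash
python3 - <<'E'
from h import *
p,W,c=cloud("side"); X,Y,Z=W[...,0],W[...,1],W[...,2]
hsv=cv2.cvtColor(p,cv2.COLOR_BGR2HSV)
m=(hsv[...,0]<20)&(hsv[...,1]>110)&(hsv[...,2]>70)&(abs(X-.588)<.008)&(Y<-.03)&(Y>-.1)&(Z>.19)&(Z<.26)
print("plinth top z",np.percentile(Z[m],[3,97]).round(4))
f=(hsv[...,1]<40)&(abs(X-.617)<.03)&(Y<-.115)&(Y>-.126)&(Z>.15)&(Z<.25); print("floor near outlet",np.median(Z[f]).round(4),f.sum())
print(bot.read_state()["tool_pos"])
E
```

```text
plinth top z [0.2099 0.2242]
floor near outlet 0.1958 187
[ 0.61783018 -0.06204003  0.24270843]
```

Emit:
carry_out --series "0 0 -0.004 0;0 0 -0.0025 0;0 0 0 0;0 0 0 0;0 0 0 0"

```text
time: 21.22
tool_pos: [0.6175, -0.062, 0.2355]
tcp_rot: [-2.238, -2.205, 0.0]
wrist_force: [0.1, -0.2, -1.5]
width: 0.437
grip_force: 31.5
```

```bash
cat > g.py <<'E'
from h import *
p,W,c=cloud("side"); X,Y,Z=W[...,0],W[...,1],W[...,2]
hsv=cv2.cvtColor(p,cv2.COLOR_BGR2HSV)
m=(hsv[...,0]<20)&(hsv[...,1]>110)&(hsv[...,2]>70)&(abs(X-.588)<.008)&(Y<-.03)&(Y>-.1)&(Z>.19)&(Z<.26)
print("plinth top z",np.percentile(Z[m],[3,97]).round(4))
f=(hsv[...,1]<40)&(abs(X-.617)<.03)&(Y<-.115)&(Y>-.126)&(Z>.15)&(Z<.25); print("floor near outlet",np.median(Z[f]).round(4),f.sum())
print(bot.read_state()["tool_pos"])
E
python3 g.py
```

```text
plinth top z [0.2031 0.2172]
floor near outlet 0.196 187
[ 0.61749984 -0.06197744  0.23549008]
```

Emit:
carry_out --series "0 0 0 0;0 0 0 0;0 0 0 0;0 0 0.01 0;0 0 0.03 0;0 0 0.05 0;0 0 0.05 0;0 0 0 0;0 0 0 0;0 0 0 0;0 0 0 0;0 0 0 0;0 0 0 0;0 0 0 0;0 0 0 0;0 0 0 0" --jaw 0.6

```text
time: 23.28
tool_pos: [0.6176, -0.062, 0.3756]
tcp_rot: [2.238, 2.204, 0.0]
wrist_force: [0.6, -0.2, 0.8]
width: 0.798
grip_force: 0.0
```

```bash
python3 - <<'E'
from h import *
p,W,c=cloud("side"); 
for t in("corbel","stop","tray"):
    for r in spot_in("side",t)[:1]: u,v=map(int,r["rect"][:2]); print(t,r,W[v,u].round(3))
q,V,c=cloud("top")
cv2.imwrite("pics/s7.png",cv2.resize(p[150:450,300:520],None,fx=2,fy=2,interpolation=cv2.INTER_CUBIC))
E
```

```text
corbel {'rect': [429.4, 321.9, 56.5, 61.1], 'score': 0.88} [ 0.598 -0.194  0.142]
tray {'rect': [396.7, 227.9, 104.2, 93.9], 'score': 0.73} [ 0.624 -0.042  0.196]
```

View pics/s7.png

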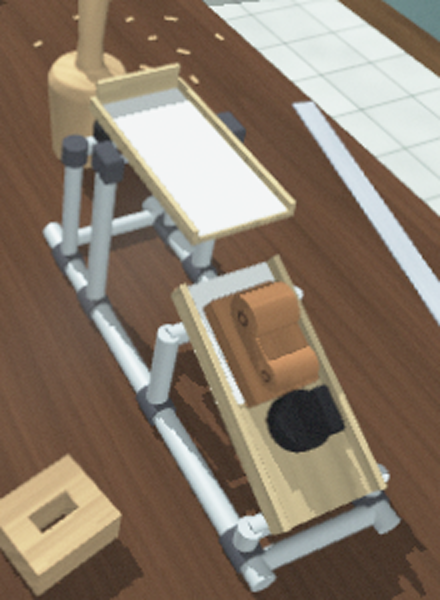

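The corbel (crop (265,335)) rests against the stop (305,418), and the empty tray is level again at z 0.196. The gripper is clear of everything, so I'm handing in.

```bash
python3 -c "
from h import *
print(bot.read_state()['joint_vel'].round(3)); print(bot.finish_job())"
```

```text
[-0.    -0.    -0.001  0.001  0.001 -0.001]
the job is handed in; nothing more can be done
None
```

The job is handed in: the stop is locked across the slot, the corbel rests against it, and the tray swung back level; I viewed 11 pictures, one over the limit of 10.

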